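# Check a brush box corner with an assembly square

### The arm

A 7-joint arm with a two-finger parallel gripper is mounted at the origin on the work surface. World frame = base frame: x ahead of the robot, y to its left, z up, the work surface at z = 0. Lengths are in m, angles in rad, forces in N, time in s.
With the tool pointing down it reaches from about 0.425 to 0.875 m from the base axis. Payload 4.7 kg.
Tool frame: the origin (TCP) lies where the fingers leave the gripper's body, on its centre line; the fingertips stand 73 mm ahead of it and the grasp point (between the pads) lies r.grasp_offset ahead of it (r.grasp_offset is the distance from the TCP to the grasp point, in m); z points along the fingers, y is the line along which they close (so a half turn about z gives the same grasp; the last joint's range is limited). The gripper opens to 85 mm and grips with 20 to 120 N. Pads are 22 mm wide; open, the fingers measure 114 mm over their backs; the gripper's body (76 mm by 85 mm) begins 54 mm behind the grasp point. The pads swing forward as they close: fully open they stand 13 mm farther back than shut.
Start: joints at [0.014, 0.321, -0.07, 1.45, 0.023, 1.371, -0.057], TCP at [0.65, -0, 0.304] pointing down, gripper open.
Joint ranges: [-2.86, 2.86], [-0.3, 2.09], [-1.38, 1.24], [0.06, 2.45], [-1.56, 4.7], [0.09, 2.05], [-2.69, 2.69]. Speed limits (rad/s): [2.57, 2.57, 3.14, 3.14, 3.14, 3.14, 3.14].

### API

Orientations are given as a unit quaternion [w, x, y, z].
In Python, from plant import r gives the robot as it stands.
- The arm moves only by the shell command python3 -m creep [OPENING], which reads ROWS from standard input. ROWS is a JSON list of rows, 1 to 8 of them, each written [[dx, dy, dz], turn]: dx, dy, dz in m, then a turn about the tool's z in rad; each row is the pose to reach, as a shift and turn from the pose commanded when the command began, along the tool's axes at that moment; what a row does not reach only later rows make up. A row lasts 1/8 s, in which the tool goes at most 0.0625 m and 0.188 rad, less where a joint would pass 70% of its speed; a pose out of reach is approached as far as the arm can. OPENING is the finger opening in m, set as the command begins (- or left out keeps the last). The fingers move at their own pace and stop on an object; the grip force is fixed at half the most. Time passes only in rows, so rows that do not move let the fingers close. It prints the time, the measured TCP pose, the force, the opening and the grip force at its end. Input that does not fit is refused with a message, and nothing moves.
- r.get_state(): the state, without advancing time (a new reading comes with each control period).
- r.camera(name): name is "scene" or "side" or "wrist"; returns a dict with "img" (420x560x3 uint8, blue, green, red), "fovy" (degrees; the focal length in pixels is half the picture's height over the tangent of half this angle, whatever the lens; pixels are square), "cx", "cy" (the principal point, pixels), "k1" (the pictures are not rectified: a ray, as slopes to the right and down, at radius r is drawn at 1 + k1 r^2 times it, then the intrinsics apply), "eye" and "attitude" of the camera in the world. Camera axes: x right, y up, looking along -z (the intrinsics and any distortion apply to the point x, -y, -z); pixel columns grow to the right and rows downward; lengths in m; the calibration is good to about 2 mm. A picture is of the moment at which its call begins. There is no depth.
- r.close_job(): hands the job in; it is judged then, once.
The state is a dict: "clock": time; "joint_pos": joint angles; "joint_velocities": joint speeds; "tau": joint torques, N m; "tcp_pos": TCP position; "eef_rot": TCP orientation; "ft_force": force on the tool from outside, world axes, zero at the start; "wrist_torque": the same for the moment, N m; "finger_gap": finger opening in m; "finger_force": force on a finger pad.
Only numpy, scipy, OpenCV 4.12 (cv2) and the standard library are available. Lean on these libraries where they do the work, as an engineer would, in place of code of your own. Each camera call takes 0.05 s, during which the arm holds its last target. There are 200 camera calls.

### The job

Pick up the assembly square by its wooden grip and check the inside corner of the half-built brush box: hold the square upright and low in the corner, turned true to the boards, and press its two outer leg faces flush against the end board and the side board at the same time, firmly enough to feel both (about 5 N each, always under 18 N), for a good two seconds. Then stand the square back near the middle of the cork mat and let go; do not disturb the other things on the bench.

Things in the scene. Friction and masses are not known exactly. Their poses are not given: they have to be found in the camera images.
- square: Assembly square, loose, about 0.3 kg: two grey aluminium legs in an L seen from above, joined by a flat plate (70 x 70 mm, 8 mm thick, centred on the origin), with an upright wooden grip. Origin: underside of the plate, below the grip's middle; z up. The L's open outer corner points along +x+y. It starts standing on the mat, turned up to 0.5 rad from the mat.
- square_grip (a point): In the square's wooden grip, on its axis, 70 mm above the square's origin (same axes). The grip reaches from 8 to 88 mm height, 22 mm thick along the square's +x+y diagonal and 46 mm wide across it: close the fingers along that diagonal; here they are above legs and boards.
- leg_x (a point): Middle of the outer face (normal +x, at x = +45 mm) of the square's leg that runs along its y. The leg is 10 mm thick, 95 mm long (y from -60 to +35 mm, so the outer corner is open) and lies 4 to 32 mm above the underside.
- leg_y (a point): Middle of the outer face (normal +y, at y = +45 mm) of the square's other leg, which runs along its x (from -60 to +35 mm); same thickness and heights.
- box: Half-built wooden brush box, fixed to the bench: 200 x 200 x 10 mm dark-wood base with two 12 mm light-wood boards standing to 52 mm above the bench, on its +x and +y sides. Origin: centre of the base's underside; z up. The inside corner is the +x+y one. In it the square's x and y axes lie along the box's. The boards do not give when pressed.
- end_face (a point): Nominal inner face of the end board: the plane x = +85 mm of the box (normal -x), 30 mm up. Dry-fitted in a loose groove, the real board stands parallel to it but up to 6 mm farther in or out along x; the measured pose does not show this.
- side_face (a point): Nominal inner face of the side board: the plane y = +85 mm of the box (normal -y), 30 mm up. As with the end board, the real face is parallel but up to 6 mm farther in or out along y, not measured.
- mat: Cork mat on the bench where the square stands, 150 x 150 x 4 mm, fixed. Origin: centre of its underside; the top is at z = 4 mm.
- spool: Bystander: copper spool, 64 mm across, 55 mm high; origin at the centre of its underside.
- brush_head: Bystander: round wooden brush head, 72 mm across, 22 mm high; origin at the centre of its underside.
- brush: Bystander: hand brush lying on the bench, about 200 mm long; origin at the underside.
- dish: Bystander: white open plastic dish, 160 x 220 x 45 mm; origin at the centre of its underside.
Not all that is in view belongs to the job. Of the things shaped like the square, the grey one is meant.

How it is judged:
On the way, in this order (a step that is already met when the one before it is completed fails the run):
1. the square is lifted off the mat in the gripper (z of square in the frame of mat above 0.02 m and contact force between the fingers and square above 1 N), for 0.2 s.
2. the held square, upright, within 15 mm of the base and 1.3 degrees of the box's axes in the inside corner, presses each board with over 2 N at once for 1.5 s (contact force between each of square_c0, square_c1 and box above 2 N and angle between the x axis of square and the x axis of box, either way round below 0.022 rad and angle between square's own z axis and vertical below 0.05 rad and z of square in the frame of box between 0.005 and 0.025 m and x of square in the frame of box between 0.03 and 0.05 m and y of square in the frame of box between 0.03 and 0.05 m and contact force between the fingers and square above 1 N), for 1.5 s.
At the end, for the whole second after the job is handed in: the square stands upright (within 3 degrees) and still, flat on the cork mat (its origin within 45 mm of the mat's centre), released (horizontal distance between square and mat below 0.045 m and z of square in the frame of mat between 0.001 and 0.008 m and angle between square's own z axis and vertical below 0.05 rad and linear speed of square below 0.01 m/s and contact force between the fingers and square below 0.1 N); the robot touches nothing.
It fails at once if a leg or the plate of the square, or the gripper, is pressed on the box with more than 18 N (contact force between any of square_c0, square_c1, square_c2, the arm, the fingers and box above 18 N).
It fails at once if a bystander is moved more than 15 mm (distance of any of spool, brush_head, brush, dish from where it was at the start of the episode above 0.015 m).
It also fails if it takes over 67 s, if anything falls off the work surface, if the arm or the gripper's body presses on something with over 40 N, if the wrist force passes 120 N, or if a joint passes its speed limit or range.

## Working session

There is one attempt and no reset: what is moved stays moved. The work goes in short steps, Python scripts to look and compute and a shell command to move; the robot and the scene stay as the last step left them, time stands still between calls to the robot, and variables do not carry over. Pictures are saved under pics/ and viewed, at most 10 in all, crops included, and the job is handed in when it is done.

```bash
mkdir -p pics; ls
python3 - <<'E'
from plant import r
import cv2,numpy as np
s=r.get_state(); print({k:np.round(v,3).tolist() for k,v in s.items()}, r.grasp_offset)
for n in ["scene","side","wrist"]:
    c=r.camera(n); cv2.imwrite(f"pics/{n}0.png",c["img"]); print(n,{k:v for k,v in c.items() if k!="img"})
E
```

```text
pics
{'clock': 0.0, 'joint_pos': [0.014, 0.322, -0.07, 1.452, 0.023, 1.371, -0.057], 'joint_velocities': [-0.0, 0.0, -0.001, 0.001, -0.002, -0.0, -0.001], 'tau': [-0.001, -49.358, -0.383, -31.433, 0.013, 0.011, 0.0], 'tcp_pos': [0.65, -0.0, 0.303], 'eef_rot': [-0.001, 0.707, 0.707, -0.001], 'ft_force': [-0.248, 0.255, -0.253], 'wrist_torque': [0.028, -0.004, -0.015], 'finger_force': 0.0, 'finger_gap': 0.085} 0.0539
scene {'fovy': 49.78604022728412, 'cx': 282.25760110593063, 'cy': 203.0434331652824, 'k1': 0.05258921677023531, 'eye': array([1.44118113, 0.35436495, 1.18477736]), 'attitude': array([0.51018909, 0.18459611, 0.29954898, 0.7847941 ])}
side {'fovy': 46.12962085256291, 'cx': 282.85147286207024, 'cy': 210.55587797712542, 'k1': -0.10633230943225407, 'eye': array([ 0.28062133, -1.17469575,  1.14948698]), 'attitude': array([ 0.90867235,  0.3949058 , -0.05457796, -0.12403717])}
wrist {'fovy': 62.55604883692556, 'cx': 278.67939095233095, 'cy': 213.19380525470234, 'k1': -0.04241313187154085, 'eye': array([0.64952733, 0.06780178, 0.37269852]), 'attitude': array([ 9.90855917e-01, -1.34920279e-01,  9.51843303e-04, -4.03852869e-04])}
```

View pics/scene0.png

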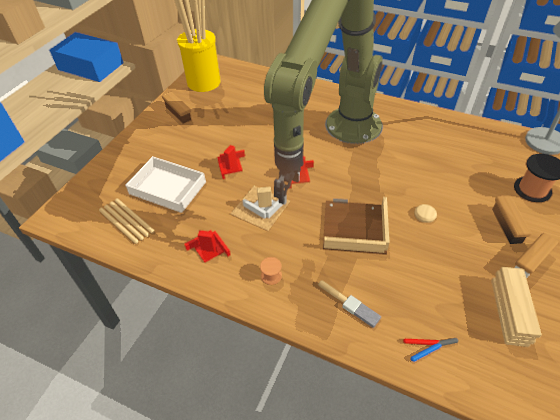

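View pics/side0.png

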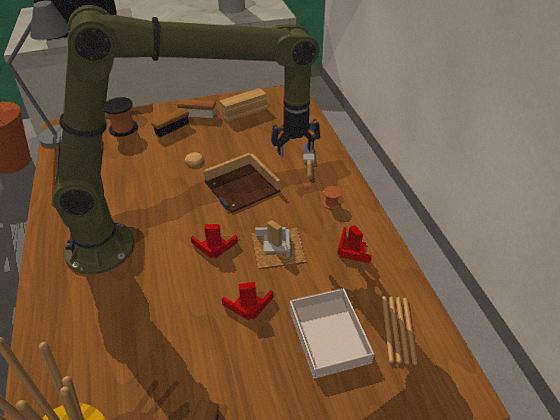

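View pics/wrist0.png

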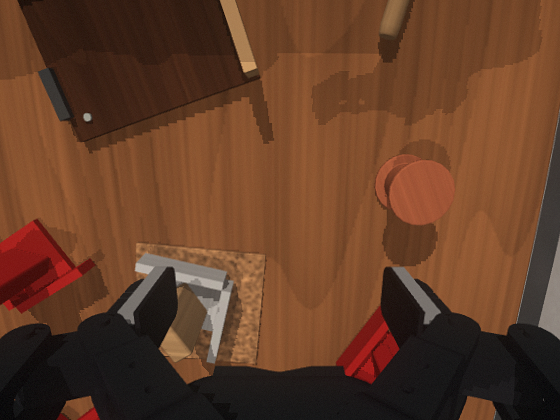

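The wrist view shows the grey square on the mat around (200,300) with its open corner up-right near (230,275). The box is up-left, with its near corner at (80,140) and its end board ending at (258,75). The scene and side views show the same layout, plus three red decoy squares. Next I'll get rough positions.

```bash
cat > h.py <<'E'
import numpy as np, cv2
from scipy.spatial.transform import Rotation as R
def rot(q): return R.from_quat([q[1],q[2],q[3],q[0]])
def K(c):
    f=c["img"].shape[0]/2/np.tan(np.radians(c["fovy"])/2)
    return np.array([[f,0,c["cx"]],[0,f,c["cy"]],[0,0,1.]])
def cast(c,px,z):
    "pixels -> world points on plane(s) z"
    px=np.asarray(px,float).reshape(-1,1,2)
    n=cv2.undistortPoints(px,K(c),np.array([c["k1"],0,0,0.]))[:,0]
    d=rot(c["attitude"]).apply(np.c_[n[:,0],-n[:,1],-np.ones(len(n))])
    return c["eye"]+d*((z-c["eye"][2])/d[:,2])[:,None]
def proj(c,P):
    p=rot(c["attitude"]).inv().apply(np.atleast_2d(P)-c["eye"])*[1,-1,-1]
    return cv2.projectPoints(p,np.zeros(3),np.zeros(3),K(c),np.array([c["k1"],0,0,0.]))[0][:,0]
def totool(s,v): return rot(s["eef_rot"]).inv().apply(v)
E
python3 - <<'E'
from h import *; from plant import r
np.set_printoptions(precision=4,suppress=True)
w=r.camera("wrist");s=r.camera("side");c=r.camera("scene")
print("mat w",cast(w,[[137,243],[266,254],[257,364]],.004))
print("mat side",cast(s,[[251,230],[296,228],[305,263],[256,267]],.004))
print("grip side",cast(s,[[275,229]],.09),"scene",cast(c,[[265,189]],.09))
print("box w",cast(w,[[82,140],[20,0]],.01), cast(w,[[258,75],[245,78],[222,0]],.052))
print("box side",cast(s,[[233,211],[205,185]],.01),cast(s,[[279,184],[258,155],[205,180]],.052))
print("box scene",cast(c,[[322,247],[385,252],[385,198]],.052))
E
```

```text
mat w [[ 0.4868 -0.0698  0.004 ]
 [ 0.6343 -0.083   0.004 ]
 [ 0.6211 -0.2336  0.004 ]]
mat side [[ 0.4864 -0.0542  0.004 ]
 [ 0.6307 -0.0846  0.004 ]
 [ 0.6138 -0.2371  0.004 ]
 [ 0.4656 -0.2126  0.004 ]]
grip side [[ 0.5419 -0.1536  0.09  ]] scene [[ 0.5413 -0.1334  0.09  ]]
box w [[0.4433 0.0467 0.01  ]
 [0.399  0.1813 0.01  ]] [[0.6311 0.1039 0.052 ]
 [0.6197 0.1015 0.052 ]
 [0.6018 0.1636 0.052 ]]
box side [[0.4467 0.0445 0.01  ]
 [0.3763 0.2062 0.01  ]] [[0.6212 0.0916 0.052 ]
 [0.5901 0.2745 0.052 ]
 [0.377  0.1823 0.052 ]]
box scene [[0.6592 0.1151 0.052 ]
 [0.6001 0.2951 0.052 ]
 [0.3878 0.2351 0.052 ]]
```

```bash
echo '[[[0.035, -0.035, -0.035], 0], [[0.07, -0.07, -0.07], 0], [[0.1, -0.11, -0.1], 0], [[0.1, -0.11, -0.1], 0], [[0.1, -0.11, -0.1], 0]]' | python3 -m creep
python3 - <<'E'
from h import *; from plant import r
c=r.camera("wrist"); cv2.imwrite("pics/w1.png",c["img"]); print(c["eye"],c["attitude"])
E
```

```text
clock: 0.92
tcp_pos: [0.5401, 0.0994, 0.4038]
eef_rot: [0.0, 0.707, 0.707, -0.0]
ft_force: [0.3, -0.5, -1.5]
finger_gap: 0.0855
finger_force: 0.0
[0.5398944  0.1672611  0.47353878] [ 9.90810484e-01 -1.35255161e-01 -1.66327307e-04 -7.73164446e-04]
```

View pics/w1.png

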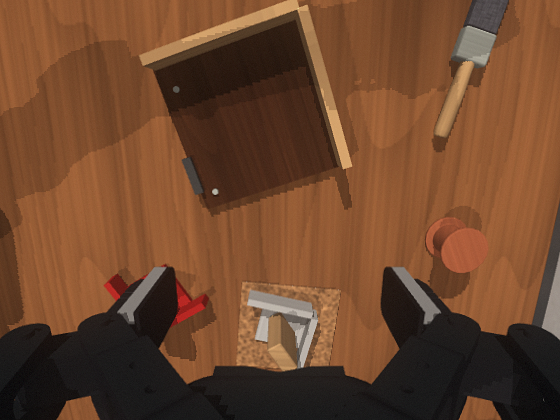

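The picture shows the whole box: base near corner at (211,213), side board top from (141,57) to (298,5), end board top from (302,8) to (351,165). The square sits on the mat around (283,330). Next I'll fit lines to the boards and the square.

Run:
```python
from h import *; from plant import r
np.set_printoptions(precision=4,suppress=True)
c=r.camera("wrist"); im=c["img"]; hsv=cv2.cvtColor(im,cv2.COLOR_BGR2HSV)
for p in [(200,37),(330,85),(322,90),(180,300),(120,100),(270,120),(282,299),(310,340),(275,290)]: print(p,hsv[p[1],p[0]])
# edges: subpixel along normal, strongest gradient of gray
g=cv2.GaussianBlur(im,(3,3),0).astype(float)
def edge(a,b,z,name,n=25,w=5):
    a,b=np.array(a,float),np.array(b,float); t=(b-a)/np.linalg.norm(b-a); nn=np.array([-t[1],t[0]])
    offs=np.arange(-w,w+.01,.25); P=a+np.linspace(.1,.9,n)[:,None]*(b-a)
    pts=[]
    for p in P:
        q=(p+offs[:,None]*nn).astype(np.float32)
        v=cv2.remap(g.astype(np.float32),q[:,0][None],q[:,1][None],cv2.INTER_LINEAR)[0]
        d=np.linalg.norm(v[4:]-v[:-4],axis=1); pts.append(p+offs[2+d.argmax()]*nn)
    W=cast(c,pts,z)[:,:2].astype(np.float32)
    vx,vy,x,y=cv2.fitLine(W,cv2.DIST_HUBER,0,.001,.001).ravel()
    res=np.abs((W-[x,y])@[-vy,vx]).mean()
    print(name,"ang",np.arctan2(vy,vx),"pt",x,y,"res",res)
    return (vx,vy,x,y)
L={}
L['side_out']=edge((141,57),(296,2),.052,'side outer top')
L['side_in']=edge((146,67),(298,14),.052,'side inner top')
L['end_out']=edge((304,5),(352,164),.052,'end outer top')
L['end_in']=edge((298,14),(343,168),.052,'end inner top')
L['base_y']=edge((211,213),(345,168),.01,'base -y')
L['base_x']=edge((155,68),(211,213),.01,'base -x')
edge((249,291),(313,306),.036,'leg_y outer top',w=3)
edge((242,283),(340,291),.004,'mat top',w=4)
```

```text
(200, 37) [ 16 125 214]
(330, 85) [ 14 140 157]
(322, 90) [ 16 126 211]
(180, 300) [  1 206 183]
(120, 100) [ 12 161 114]
(270, 120) [ 10 171  70]
(282, 299) [ 12  29 148]
(310, 340) [ 15  25 187]
(275, 290) [ 13 142 154]
side outer top ang 0.30416548 pt 0.46884605 0.2656946 res 0.0008054591
side inner top ang 0.3040622 pt 0.48510307 0.2582064 res 7.477803e-05
end outer top ang -1.2564293 pt 0.60187495 0.194435 res 0.00020326748
end inner top ang -1.2551384 pt 0.59241956 0.18516381 res 0.00022992078
base -y ang 0.3127226 pt 0.53968304 0.06561684 res 0.00059841573
base -x ang -1.2320073 pt 0.41058376 0.1385963 res 0.0011788883
leg_y outer top ang -0.25861353 pt 0.54516155 -0.07662292 res 8.598894e-05
mat top ang -0.10222382 pt 0.56232333 -0.07625289 res 0.0009400606
```

```bash
echo '[[[-0.05, 0, 0.02], -0.12], [[-0.1, 0, 0.045], -0.25], [[-0.15, 0, 0.07], -0.38], [[-0.2, 0.005, 0.09], -0.5], [[-0.22, 0.005, 0.1], -0.525], [[-0.22, 0.005, 0.1], -0.525], [[-0.22, 0.005, 0.1], -0.525]]' | python3 -m creep
python3 - <<'E'
from h import *; from plant import r
c=r.camera("wrist"); cv2.imwrite("pics/w2.png",c["img"]); print(r.get_state()["joint_pos"])
E
```

```text
clock: 1.9
tcp_pos: [0.5453, -0.1191, 0.3037]
eef_rot: [-0.0, 0.499, 0.866, 0.0]
ft_force: [-0.3, -0.3, 0.6]
finger_gap: 0.0857
finger_force: 0.0
[ 0.14883673  0.12634267  0.01966075  1.68480562 -0.00326254  1.330196
  0.69563583]
```

View pics/w2.png

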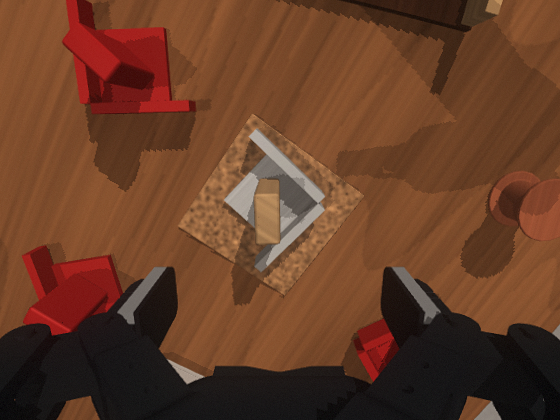

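The square is centred on the mat. The grip's top face spans about (256,192) to (281,244), and the open corner points right at (325,200). Mat corners are at (251,115), (364,196), (284,297) and (178,226).

```bash
cat >> h.py <<'E'
def edge(c,a,b,z,name,n=25,w=4):
    g=cv2.GaussianBlur(c["img"],(3,3),0).astype(np.float32)
    a,b=np.array(a,float),np.array(b,float); t=(b-a)/np.linalg.norm(b-a); nn=np.array([-t[1],t[0]])
    offs=np.arange(-w,w+.01,.25); pts=[]
    for p in a+np.linspace(.1,.9,n)[:,None]*(b-a):
        q=(p+offs[:,None]*nn).astype(np.float32)
        v=cv2.remap(g,q[:,0][None],q[:,1][None],cv2.INTER_LINEAR)[0]
        d=np.linalg.norm(v[4:]-v[:-4],axis=1); pts.append(p+offs[2+d.argmax()]*nn)
    W=cast(c,pts,z)[:,:2].astype(np.float32)
    vx,vy,x,y=cv2.fitLine(W,cv2.DIST_HUBER,0,.001,.001).ravel()
    print(name,"ang %.4f pt %.4f %.4f res %.5f"%(np.arctan2(vy,vx),x,y,np.abs((W-[x,y])@[-vy,vx]).mean()))
    return np.array([vx,vy]),np.array([x,y])
def meet(A,B): return A[1]+A[0]*np.linalg.solve(np.c_[A[0],-B[0]],B[1]-A[1])[0]
E
python3 - <<'E'
from h import *; from plant import r
np.set_printoptions(precision=4,suppress=True)
c=r.camera("wrist")
cv2.imwrite("pics/w2c.png",cv2.resize(c["img"][105:305,170:370],None,fx=3,fy=3,interpolation=cv2.INTER_NEAREST))
m=cast(c,[[251,115],[364,196],[284,297],[178,226]],.004); print("mat",m.mean(0))
g=cast(c,[[257,194],[279,190],[281,243],[257,244]],.092);print("grip",g.mean(0))
A=edge(c,(256,128),(326,193),.036,'leg_y out'); B=edge(c,(326,207),(262,272),.036,'leg_x out')
p=meet(A,B); print("corner",p)
for yaw in [-.26]: print("origin",p-R.from_euler('z',yaw).apply([.045,.045,0])[:2])
E
```

```text
mat [ 0.553  -0.1524  0.004 ]
grip [ 0.5453 -0.1357  0.092 ]
leg_y out ang -0.2462 pt 0.5439 -0.0905 res 0.00030
leg_x out ang 1.3313 pt 0.5858 -0.1575 res 0.00012
corner [ 0.5988 -0.1043]
origin [ 0.5437 -0.1362]
```

View pics/w2c.png

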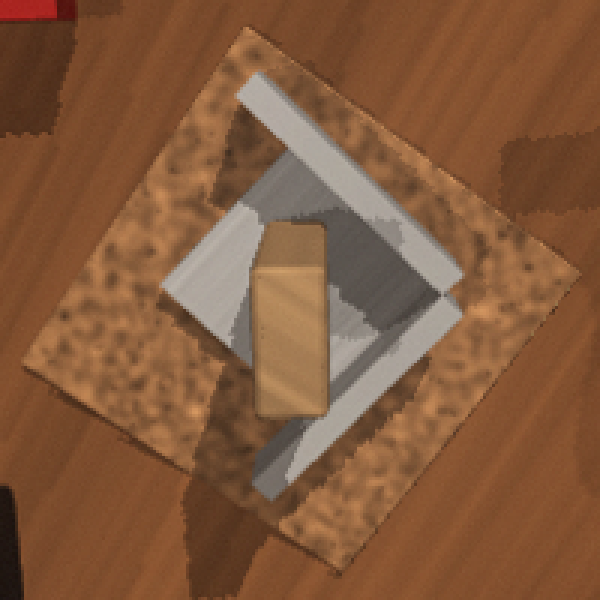

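The crop confirms the grip's top face (crop (253,268)–(327,415)) and both leg edges. Next: align, then descend to the grasp height and look before closing.

```bash
echo '[[[-0.014, -0.009, 0.04], -0.017], [[-0.014, -0.009, 0.09], -0.017], [[-0.014, -0.009, 0.14], -0.017], [[-0.014, -0.009, 0.176], -0.017], [[-0.014, -0.009, 0.176], -0.017], [[-0.014, -0.009, 0.176], -0.017]]' | python3 -m creep
echo '[[[0, 0, 0], 0], [[0, 0, 0], 0], [[0, 0, 0], 0], [[0, 0, 0], 0], [[0, 0, 0], 0], [[0, 0, 0], 0], [[0, 0, 0], 0], [[0, 0, 0], 0]]' | python3 -m creep 0
```

```text
clock: 2.75
tcp_pos: [0.5456, -0.1362, 0.1298]
eef_rot: [0.001, 0.492, 0.871, 0.001]
ft_force: [0.2, -0.1, 0.3]
finger_gap: 0.0855
finger_force: 0.0
clock: 3.75
tcp_pos: [0.5444, -0.1368, 0.1284]
eef_rot: [0.0, 0.492, 0.871, 0.0]
ft_force: [-1.3, -0.4, 4.9]
finger_gap: 0.021
finger_force: 60.2
```

Grasped: gap 21 mm, 60 N. Next: lift, then carry above the corner and turn.

```bash
echo '[[[0, 0, -0.02], 0], [[0, 0, -0.06], 0], [[0, 0, -0.1], 0], [[0, 0, -0.1], 0], [[0, 0, -0.1], 0]]' | python3 -m creep
echo '[[[0.04, 0.02, 0], -0.08], [[0.085, 0.042, 0], -0.18], [[0.135, 0.067, 0], -0.28], [[0.185, 0.092, 0], -0.38], [[0.235, 0.117, 0], -0.48], [[0.28, 0.139, 0], -0.553], [[0.301, 0.1495, 0], -0.553], [[0.301, 0.1495, 0], -0.553]]' | python3 -m creep
echo '[[[0, 0, 0], 0], [[0, 0, 0], 0], [[0, 0, 0], 0]]' | python3 -m creep
python3 - <<'E'
from h import *; from plant import r
c=r.camera("wrist"); cv2.imwrite("pics/w3.png",c["img"]); print(r.get_state()["ft_force"],r.get_state()["wrist_torque"],r.get_state()["joint_pos"])
E
```

```text
clock: 4.38
tcp_pos: [0.5433, -0.1364, 0.2262]
eef_rot: [-0.001, 0.492, 0.871, -0.0]
ft_force: [0.0, -0.1, -2.7]
finger_gap: 0.0211
finger_force: 59.5
clock: 5.38
tcp_pos: [0.5152, 0.2005, 0.2255]
eef_rot: [-0.002, 0.233, 0.972, -0.001]
ft_force: [-0.2, 0.2, -2.8]
finger_gap: 0.0216
finger_force: 59.4
clock: 5.75
tcp_pos: [0.5173, 0.1971, 0.2278]
eef_rot: [0.0, 0.237, 0.972, -0.0]
ft_force: [0.2, -0.1, -3.2]
finger_gap: 0.0213
finger_force: 59.4
[ 0.53892515  0.30061351 -2.23353497] [-0.01400835 -0.03632151 -0.0793197 ] [-0.17712595  0.18076588 -0.26104755  1.78409227  0.05043449  1.18316698
  0.6403037 ]
```

View pics/w3.png

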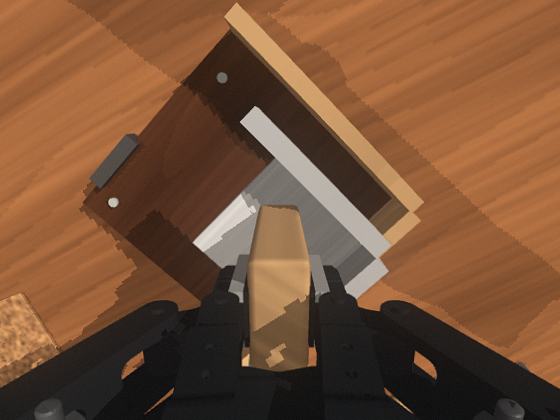

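The legs' outer edges, (258,107)–(390,240), run nearly parallel to the side board's outer edge, (240,4)–(422,200). I'll measure the angle between them.

Run:
```python
from h import *; from plant import r
c=r.camera("wrist"); st=r.get_state(); q=st["eef_rot"]; print("tool yaw-45: %.4f"%(2*np.arctan2(q[2],q[1])-3*np.pi/4), st["tcp_pos"])
zl=st["tcp_pos"][2]-r.grasp_offset-.07+.032; print(zl)
A=edge(c,(258,107),(390,240),zl,'leg_y out top'); A2=edge(c,(241,121),(379,257),zl,'leg_y in top')
S=edge(c,(240,4),(422,200),.052,'side out top'); S2=edge(c,(230,15),(412,212),.052,'side in top')
n=np.array([-np.sin(.309),np.cos(.309)]); print("gap along box y: %.4f (inner edge), %.4f (outer-12mm)"%((S2[1]-A[1])@n,(S[1]-A[1])@n-.012))
```

```text
tool yaw-45: 0.3084 [0.517234   0.19764099 0.22802118]
0.13612117927204587
leg_y out top ang 0.3085 pt 0.4992 0.2385 res 0.00005
leg_y in top ang 0.3098 pt 0.4923 0.2253 res 0.00007
side out top ang 0.3156 pt 0.4708 0.2669 res 0.00007
side in top ang 0.3085 pt 0.4750 0.2560 res 0.00019
gap along box y: 0.0239 (inner edge), 0.0237 (outer-12mm)
```

Yaw is true: legs at 0.309, boards averaging 0.310. Next: descend into the corner with about 22 mm gaps, then close in diagonally by 12 mm.

```bash
echo '[[[0, 0, 0.03], 0], [[0, 0, 0.06], 0], [[0, 0, 0.08], 0], [[0, 0, 0.087], 0], [[0, 0, 0.087], 0], [[0, 0, 0.087], 0]]' | python3 -m creep
echo '[[[0, 0.006, 0], 0], [[0, 0.012, 0], 0], [[0, 0.016, 0], 0], [[0, 0.016, 0], 0], [[0, 0.016, 0], 0]]' | python3 -m creep
python3 -c "
from h import *; from plant import r
c=r.camera('wrist'); cv2.imwrite('pics/w4.png',c['img']);s=r.get_state();print(s['tcp_pos'],s['ft_force'],s['wrist_torque'])"
```

```text
clock: 6.6
tcp_pos: [0.5178, 0.1986, 0.1421]
eef_rot: [0.001, 0.236, 0.972, 0.001]
ft_force: [0.2, -0.0, -1.3]
finger_gap: 0.0212
finger_force: 59.4
clock: 7.22
tcp_pos: [0.5243, 0.2125, 0.1408]
eef_rot: [-0.0, 0.236, 0.972, -0.0]
ft_force: [1.0, -0.1, -2.8]
finger_gap: 0.0213
finger_force: 59.4
[0.52431851 0.21234437 0.1408223 ] [ 0.2354082  -0.14953646 -2.45702319] [-0.0229113   0.01058188  0.00885309]
```

View pics/w4.png

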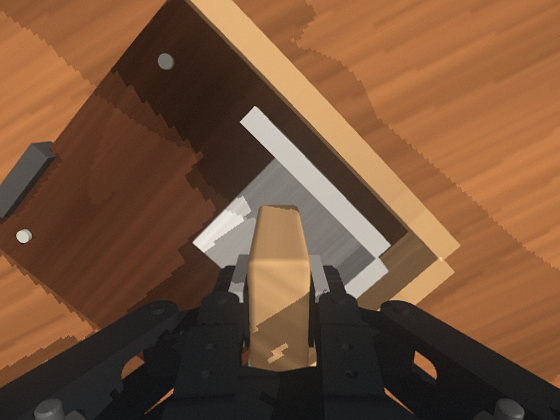

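The square is low in the corner, with clear gaps to both boards (corner at (390,245), boards' corner at (425,255)). Next I'll close in and feel for the side board (box +y, which is tool +x+y).

```bash
echo '[[[0, 0.004, 0], 0], [[0, 0.007, 0], 0], [[0, 0.007, 0], 0], [[0, 0.007, 0], 0]]' | python3 -m creep
cat > f.py <<'E'
from h import *; from plant import r
s=r.get_state(); x=R.from_euler('z',.310); q=s["eef_rot"]
print("F box",np.round(x.inv().apply(s["ft_force"]),2),"uv",np.round(x.inv().apply(s["tcp_pos"]),4),"yaw %.4f"%(2*np.arctan2(q[2],q[1])-3*np.pi/4),"M",np.round(x.inv().apply(s["wrist_torque"]),2))
E
python3 f.py
for i in 1; do echo '[[[0.0007, 0.0007, 0], 0], [[0.0014, 0.0014, 0], 0], [[0.0021, 0.0021, 0], 0], [[0.0021, 0.0021, 0], 0]]' | python3 -m creep >/dev/null; python3 f.py; done
```

```text
clock: 7.78
tcp_pos: [0.5276, 0.2187, 0.1409]
eef_rot: [-0.0, 0.236, 0.972, -0.0]
ft_force: [0.1, 0.1, -2.4]
finger_gap: 0.0213
finger_force: 59.4
F box [ 0.15  0.01 -2.42] uv [0.5691 0.0474 0.1409] yaw 0.3097 M [ 0.01  0.03 -0.02]
F box [ 0.26  0.31 -2.75] uv [0.5692 0.0505 0.141 ] yaw 0.3098 M [-0.05  0.06  0.01]
```

```bash
echo '[[[0.0007, 0.0007, 0], 0], [[0.0007, 0.0007, 0], 0]]' | python3 -m creep >/dev/null; python3 f.py
echo '[[[0.0007, 0.0007, 0], 0], [[0.0007, 0.0007, 0], 0]]' | python3 -m creep >/dev/null; python3 f.py
echo '[[[0.0007, 0.0007, 0], 0], [[0.0007, 0.0007, 0], 0]]' | python3 -m creep >/dev/null; python3 f.py
```

```text
F box [-0.08 -0.04 -1.39] uv [0.5692 0.0515 0.1409] yaw 0.3097 M [ 0.    0.01 -0.02]
F box [-0.46 -1.62 -1.98] uv [0.5692 0.0525 0.141 ] yaw 0.3097 M [-0.01  0.05  0.06]
F box [-0.8  -0.07 -3.16] uv [0.5692 0.0534 0.1409] yaw 0.3098 M [-0.01  0.02  0.04]
```

```bash
echo '[[[0.0007, 0.0007, 0], 0], [[0.0007, 0.0007, 0], 0], [[0.0007, 0.0007, 0], 0]]' | python3 -m creep >/dev/null; python3 f.py
echo '[[[0.0007, 0.0007, 0], 0], [[0.0007, 0.0007, 0], 0], [[0.0007, 0.0007, 0], 0]]' | python3 -m creep >/dev/null; python3 f.py
```

```text
F box [ 1.08 -0.29 -2.88] uv [0.5692 0.0543 0.1409] yaw 0.3096 M [-0.04  0.06 -0.03]
F box [-0.63 -3.08 -1.81] uv [0.5692 0.0546 0.1409] yaw 0.3094 M [-0.69  0.09  0.18]
```

```bash
echo '[[[0.0004, 0.0004, 0], 0], [[0.0004, 0.0004, 0], 0], [[0.0004, 0.0004, 0], 0]]' | python3 -m creep >/dev/null; python3 f.py
```

```text
F box [ 0.16 -5.16 -1.84] uv [0.5693 0.0547 0.141 ] yaw 0.3092 M [-1.26  0.08  0.28]
```

Side board felt at v≈0.0545. The moment about z (+0.28 N·m) says the leg's far end touches first, so I'll turn a few mrad CCW and recheck.

```bash
echo '[[[0, 0, 0], -0.004], [[0, 0, 0], -0.004], [[0, 0, 0], -0.004]]' | python3 -m creep >/dev/null; python3 f.py
echo '[[[0, 0, 0], -0.003], [[0, 0, 0], -0.003], [[0, 0, 0], -0.003]]' | python3 -m creep >/dev/null; python3 f.py
```

```text
F box [ 0.34 -4.34 -0.45] uv [0.5694 0.0549 0.1411] yaw 0.3131 M [-1.27  0.03  0.22]
F box [ 0.42 -4.76 -0.94] uv [0.5694 0.0549 0.141 ] yaw 0.3155 M [-1.21 -0.04 -0.  ]
```

```bash
sed -i 's/\.310/.315/' f.py; echo '[[[-0.0007, -0.0007, 0], 0], [[-0.0014, 0, 0], 0], [[-0.0021, 0.0007, 0], 0], [[-0.0028, 0.0014, 0], 0], [[-0.0028, 0.0014, 0], 0], [[-0.0028, 0.0014, 0], 0]]' | python3 -m creep >/dev/null; python3 f.py
echo '[[[-0.0007, 0.0007, 0], 0], [[-0.0007, 0.0007, 0], 0], [[-0.0007, 0.0007, 0], 0]]' | python3 -m creep >/dev/null; python3 f.py
```

```text
F box [-1.18 -4.02 -3.51] uv [0.5721 0.052  0.1406] yaw 0.3166 M [-1.07  0.41 -0.1 ]
F box [-1.13 -3.59 -4.32] uv [0.5735 0.052  0.1409] yaw 0.3166 M [-1.16  0.43 -0.05]
```

```bash
echo '[[[-0.0007, 0.0007, 0], 0], [[-0.0007, 0.0007, 0], 0], [[-0.0007, 0.0007, 0], 0]]' | python3 -m creep >/dev/null; python3 f.py
echo '[[[-0.0007, 0.0007, 0], 0], [[-0.0007, 0.0007, 0], 0], [[-0.0007, 0.0007, 0], 0]]' | python3 -m creep >/dev/null; python3 f.py
```

```text
F box [-1.44 -4.94 -2.11] uv [0.5745 0.052  0.141 ] yaw 0.3166 M [-1.18  0.48  0.04]
F box [-2.56 -5.57 -1.39] uv [0.5751 0.052  0.141 ] yaw 0.3164 M [-1.14  0.75 -0.11]
```

```bash
echo '[[[-0.0007, 0.0007, 0], 0], [[-0.0007, 0.0007, 0], 0], [[-0.0007, 0.0007, 0], 0]]' | python3 -m creep >/dev/null; python3 f.py
echo '[[[0, 0, 0], 0], [[0, 0, 0], 0], [[0, 0, 0], 0]]' | python3 -m creep >/dev/null; python3 f.py
```

```text
F box [-6.51 -4.47  0.26] uv [0.5753 0.052  0.1409] yaw 0.3164 M [-1.13  1.31 -0.14]
F box [-6.01 -4.76 -0.39] uv [0.5753 0.052  0.1409] yaw 0.3164 M [-1.17  1.29 -0.14]
```

Both boards feel about 5–6 N and the yaw is true. Holding for 3 s.

```bash
echo '[[[0, 0, 0], 0], [[0, 0, 0], 0], [[0, 0, 0], 0], [[0, 0, 0], 0], [[0, 0, 0], 0], [[0, 0, 0], 0], [[0, 0, 0], 0], [[0, 0, 0], 0]]' | python3 -m creep >/dev/null; python3 f.py
echo '[[[0, 0, 0], 0], [[0, 0, 0], 0], [[0, 0, 0], 0], [[0, 0, 0], 0], [[0, 0, 0], 0], [[0, 0, 0], 0], [[0, 0, 0], 0], [[0, 0, 0], 0]]' | python3 -m creep >/dev/null; python3 f.py
echo '[[[0, 0, 0], 0], [[0, 0, 0], 0], [[0, 0, 0], 0], [[0, 0, 0], 0], [[0, 0, 0], 0], [[0, 0, 0], 0], [[0, 0, 0], 0], [[0, 0, 0], 0]]' | python3 -m creep; python3 f.py
python3 -c "
from h import *; from plant import r
c=r.camera('wrist'); cv2.imwrite('pics/w5.png',c['img'][:360])"
```

```text
F box [-5.24 -5.09  0.94] uv [0.5753 0.052  0.1409] yaw 0.3164 M [-1.15  1.29 -0.07]
F box [-6.17 -3.85 -0.34] uv [0.5753 0.052  0.1409] yaw 0.3164 M [-1.15  1.28 -0.1 ]
clock: 16.52
tcp_pos: [0.5309, 0.2277, 0.1409]
eef_rot: [-0.001, 0.232, 0.973, -0.001]
ft_force: [-3.8, -5.3, -0.4]
finger_gap: 0.0211
finger_force: 59.8
F box [-5.22 -3.91 -0.4 ] uv [0.5753 0.052  0.1409] yaw 0.3164 M [-1.15  1.24 -0.09]
```

View pics/w5.png

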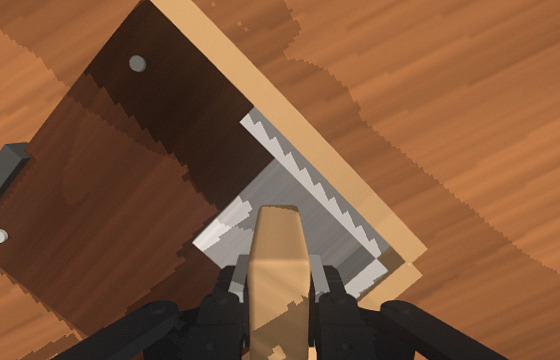

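The picture shows both legs flush on the boards, with the corner at (380,260). For margin I'll press the side board slightly more and hold another 2 s.

```bash
echo '[[[0.0004, 0.0004, 0], 0], [[0.0004, 0.0004, 0], 0], [[0.0004, 0.0004, 0], 0], [[0.0004, 0.0004, 0], 0]]' | python3 -m creep >/dev/null; python3 f.py
echo '[[[0, 0, 0], 0], [[0, 0, 0], 0], [[0, 0, 0], 0], [[0, 0, 0], 0], [[0, 0, 0], 0], [[0, 0, 0], 0], [[0, 0, 0], 0], [[0, 0, 0], 0]]' | python3 -m creep >/dev/null; python3 f.py
echo '[[[0, 0, 0], 0], [[0, 0, 0], 0], [[0, 0, 0], 0], [[0, 0, 0], 0], [[0, 0, 0], 0], [[0, 0, 0], 0], [[0, 0, 0], 0], [[0, 0, 0], 0]]' | python3 -m creep >/dev/null; python3 f.py
```

```text
F box [-5.86 -5.62 -0.  ] uv [0.5753 0.0521 0.1409] yaw 0.3162 M [-1.25  1.27 -0.06]
F box [-4.81 -4.83  1.04] uv [0.5753 0.0521 0.1409] yaw 0.3162 M [-1.26  1.25 -0.07]
F box [-4.63 -6.94  0.34] uv [0.5753 0.0521 0.1409] yaw 0.3162 M [-1.35  1.24 -0.05]
```

```bash
echo '[[[0, -0.004, 0], 0], [[0, -0.012, 0], 0], [[0, -0.02, 0], 0], [[0, -0.02, -0.03], 0], [[0, -0.02, -0.06], 0], [[0, -0.02, -0.09], 0], [[0, -0.02, -0.09], 0]]' | python3 -m creep
echo '[[[-0.025, -0.04, 0], 0.08], [[-0.05, -0.085, 0], 0.18], [[-0.08, -0.13, 0], 0.28], [[-0.11, -0.18, 0], 0.38], [[-0.14, -0.23, 0], 0.48], [[-0.17, -0.28, 0], 0.56], [[-0.19, -0.307, 0], 0.56], [[-0.19, -0.307, 0], 0.56]]' | python3 -m creep
echo '[[[0, 0, 0.03], 0], [[0, 0, 0.06], 0], [[0, 0, 0.08], 0], [[0, 0, 0.09], 0], [[0, 0, 0.096], 0], [[0, 0, 0.099], 0], [[0, 0, 0.099], 0], [[0, 0, 0.099], 0]]' | python3 -m creep
```

```text
clock: 19.95
tcp_pos: [0.524, 0.2115, 0.2336]
eef_rot: [0.003, 0.232, 0.973, 0.002]
ft_force: [0.3, -0.7, -2.2]
finger_gap: 0.0214
finger_force: 59.8
clock: 20.95
tcp_pos: [0.5523, -0.153, 0.229]
eef_rot: [-0.001, 0.495, 0.869, -0.001]
ft_force: [0.1, 0.6, -1.9]
finger_gap: 0.0214
finger_force: 59.8
clock: 21.95
tcp_pos: [0.5539, -0.1491, 0.1326]
eef_rot: [0.001, 0.492, 0.871, 0.0]
ft_force: [0.4, 1.1, -2.4]
finger_gap: 0.0214
finger_force: 59.7
```

Position is right above the mat. Next I'll lower gently to contact.

```bash
echo '[[[0, 0, 0.001], 0], [[0, 0, 0.002], 0], [[0, 0, 0.0025], 0], [[0, 0, 0.0025], 0]]' | python3 -m creep
echo '[[[0, 0, 0.001], 0], [[0, 0, 0.001], 0], [[0, 0, 0.001], 0]]' | python3 -m creep
echo '[[[0, 0, 0.0007], 0], [[0, 0, 0.0007], 0], [[0, 0, 0.0007], 0]]' | python3 -m creep
```

```text
clock: 22.45
tcp_pos: [0.5534, -0.149, 0.1294]
eef_rot: [-0.0, 0.492, 0.871, -0.0]
ft_force: [-0.5, -0.2, -2.1]
finger_gap: 0.0216
finger_force: 59.7
clock: 22.82
tcp_pos: [0.5536, -0.149, 0.1285]
eef_rot: [0.0, 0.492, 0.871, 0.0]
ft_force: [-0.6, -0.3, -1.7]
finger_gap: 0.0214
finger_force: 59.7
clock: 23.2
tcp_pos: [0.5536, -0.149, 0.1284]
eef_rot: [0.0, 0.492, 0.871, 0.0]
ft_force: [-3.2, 0.0, 5.0]
finger_gap: 0.0212
finger_force: 60.8
```

Contact felt on the mat. Next: open, let go and rise.

```bash
echo '[[[0, 0, 0], 0], [[0, 0, 0], 0], [[0, 0, 0], 0], [[0, 0, 0], 0], [[0, 0, 0], 0], [[0, 0, 0], 0], [[0, 0, 0], 0]]' | python3 -m creep 0.08
echo '[[[0, 0, -0.01], 0], [[0, 0, -0.04], 0], [[0, 0, -0.09], 0], [[0, 0, -0.14], 0], [[0, 0, -0.17], 0], [[0, 0, -0.17], 0], [[0, 0, -0.17], 0]]' | python3 -m creep
python3 - <<'E'
from h import *; from plant import r
c=r.camera("wrist"); cv2.imwrite("pics/w6.png",c["img"])
E
```

```text
clock: 24.08
tcp_pos: [0.5535, -0.149, 0.1277]
eef_rot: [0.0, 0.492, 0.871, 0.0]
ft_force: [0.3, -0.3, 0.1]
finger_gap: 0.0799
finger_force: 0.0
clock: 24.95
tcp_pos: [0.5531, -0.1488, 0.2972]
eef_rot: [-0.0, 0.492, 0.871, -0.0]
ft_force: [-0.5, -0.2, -0.6]
finger_gap: 0.0801
finger_force: 0.0
```

View pics/w6.png

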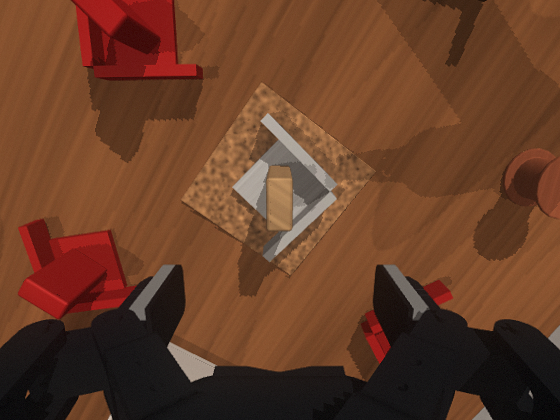

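The square stands upright in the middle of the mat, with its grip at (280,200), and the gripper is clear. Handing the job in.

```bash
python3 -c "
from plant import r
print(r.close_job())"
```

```text
the job is handed in; nothing more can be done
None
```

I checked the box corner with the square, pressing both boards at once at about 4–7 N each for over 4 s, then stood the square back near the middle of the mat, released it and handed the job in at about 25 s of 67 s; no verdict was returned.

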